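Make a tested distribution board safe and shut it

TASK

The bench test of the small distribution board is over: take the load off by flipping its wide three-pole breaker off, only then turn the rotary main isolator to off, and finally swing the window door over and press it until it snaps fully home on its catch. Leave the two single-pole breakers off as they are, and do not shift the tools and parts lying around on the bench.

Things in the scene. Friction and masses are not known exactly. Their poses are not given: they have to be found in the camera images.
- board: Light grey distribution board, fixed to the bench on its back: 210 mm (its x) by 220 mm (its y), frame top at z = 100 mm. Origin: centre of its underside; x points to its top edge, y to its left edge (the door's hinge side), z up. In the frame is an open well, 120 mm (x) by 160 mm (y), floor at z = 60 mm.
- device_row (a point): Middle of the row of devices in the well: white fronts 45 mm in x, upper face at z = 64 mm (board frame; this point). Along y: a 54 mm wide device centred at y = +45 mm, two 18 mm single-pole breakers at y = +9 and -9 mm, a 54 mm device at y = -45 mm. The wide ones are the rotary main isolator and the three-pole breaker; which is on which side changes.
- breaker (a joint): Three-pole breaker: black levers tied into one bar, 46 mm wide along board y, 6 mm thick, reaching 24 mm from a pivot at board x = 0, z = 60 mm. 1.2 rad = ON, leaning 0.6 rad from upright to +x (board top edge); 0 = OFF, leaning 0.6 rad to -x. An over-centre spring holds it at either end and snaps it across past the middle (0.6); about 7 N at the tip.
- breaker_tip (a point): Middle of the tip of the three-pole breaker's tied lever. ON it stands 14 mm to the +x side of the pivot and 20 mm above it (z = 80 mm in the board frame).
- isolator (a joint): Rotary main isolator: black bar handle 42 mm long, 12 mm thick, z = 72 to 94 mm (board frame), on a 40 mm disc, turning about board z. pi/2 = ON, bar along board x; 0 = OFF, bar along board y: off is a quarter turn counter-clockwise seen from above. An over-centre spring holds it at either end and snaps it on past the middle (pi/4); about 0.2 N m.
- isolator_grip (a point): Point on the isolator's axis, in the middle of the bar handle, 86 mm above the board's underside (8 mm below the bar's top). Its y axis runs along the bar, towards the end with a white line.
- mcb0 (a joint): Toggle of the single-pole breaker at y = -9 mm (board frame), a lever like the three-pole one but 10 mm wide. 0 = off (as it starts, leaning to -x, tip at x = -14, z = 80 mm), 1.2 = on.
- mcb1 (a joint): Toggle of the single-pole breaker at y = +9 mm (board frame), likewise. 0 = off (as it starts), 1.2 = on.
- door (a joint): Window door, grey frame with smoked pane, 172 mm from hinge to free edge, 136 mm along the hinge, 6 mm thick, about 120 g. 0 = shut, flat on the frame; pi/2 = upright; more = leaning out over the left edge. Stays at any angle (hinge friction 0.2 N m). Closing, it rests on a sprung catch at about 0.055 rad; 6 to 8 N down on the free edge snaps it to 0, where it holds.
- door_hinge (a point): Point on the door's hinge axis (which runs along the board's x), midway along it and in the plane of the door's outer face: board frame x = 0, y = +86 mm, z = 106.5 mm.
- door_edge (a point): End of the thumb tab (45 mm along the edge, 5 mm thick) in the middle of the door's free edge, 181 mm from the hinge axis, in the plane of the outer face (the upper face when shut, then at z = 106.5 mm).
- screwdriver: Black-handled screwdriver, 200 mm, lying near the board's bottom edge. A bystander. Origin: centre of its underside.
- rail_offcut: Offcut of steel mounting rail, 160 x 35 x 7.5 mm, lying to the right of the board. A bystander. Origin: centre of its underside.
- tape_roll: Roll of black tape, 68 mm across, 19 mm high, lying left of the board under the open door. A bystander. Origin: centre of its underside.
- duct_offcut: Offcut of white slotted wiring duct, 150 x 40 x 60 mm. A bystander. Origin: centre of its underside.
- multimeter: Hand multimeter lying face up, 175 x 82 x 47 mm. A bystander. Origin: centre of its underside.
- pliers: Pliers, about 180 mm long, 15 mm high. A bystander. Origin: centre of its underside.
- gland_tray: Grey tray of cable glands, 150 x 110 x 45 mm. A bystander. Origin: centre of its underside.

How it is judged:
By the outcome, as a careful person would: the job done as asked, in the order asked, and still so for the second after the job is handed in, with the robot touching nothing.
It also fails if it takes over 69 s, if anything falls off the work surface, if the arm or the gripper's body presses on something with over 40 N, if the wrist force passes 120 N, or if a joint passes its speed limit or range.

ROBOT

A 6-joint arm with a two-finger parallel gripper is mounted at the origin on the work surface. World frame = base frame: x ahead of the robot, y to its left, z up, the work surface at z = 0. Lengths are in mm, angles in rad, forces in N, time in s.
With the tool pointing down it reaches from about 300 to 875 mm from the base axis. Payload 6.4 kg.
Tool frame: the origin (TCP) lies on the mounting face of the last link; the fingertips stand 173 mm ahead of it and the grasp point (between the pads) lies 155 mm ahead of it; z points along the fingers, y is the line along which they close (so a half turn about z gives the same grasp; the last joint's range is limited). The gripper opens to 85 mm and grips with 20 to 120 N. Pads are 22 mm wide; open, the fingers measure 114 mm over their backs; the gripper's body (76 mm by 85 mm) begins 54 mm behind the grasp point. The pads swing forward as they close: fully open they stand 13 mm farther back than shut.
Start: joints at [-1.553, 0.181, 1.607, -0, 1.354, -0.206], TCP at [127.629, -560.672, 404.688] pointing down, gripper open.
Joint ranges: [-2.99, 2.99], [-0.89, 2.07], [0.3, 2.58], [-1.14, 4.28], [0, 2.63], [-3.12, 3.12]. Speed limits (rad/s): [2.57, 2.57, 3.01, 3.14, 3.14, 3.14].

INTERFACE

Orientations are given as a 3x3 rotation matrix whose columns are the frame's x, y, z axes.
In Python, from cell import arm gives the robot as it stands. The module is installed in compiled form; this text tells all that it offers. Calls block until the motion is done:
- arm.move_ptp(position, orientation): joint-space move of the TCP to a pose.
- arm.line_to(position, attitude=None, vel=150): straight line of the TCP; attitude=None keeps the orientation; vel is the mean speed in mm/s.
- arm.move_j(angles): joint-space move.
- arm.open_gripper() and arm.clamp(strength=None): open the fingers fully, or close them until they stop; strength is the grip in N (None keeps the last).
- arm.wait(seconds).
- arm.ik(position, orientation): joint angles nearest the present ones, or None.
- arm.get_obs(): the state.
- arm.get_image(name): name is "scene" or "top" or "wrist"; returns a dict with "image" (420x560x3 uint8, red, green, blue), "depth" (420x560 float32, mm along the optical axis (not along the pixel's ray), 0 where there is no reading), "intrinsics" (3x3 intrinsics, pixels), "k1" (the pictures are not rectified: a ray, as slopes to the right and down, at radius r is drawn at 1 + k1 r^2 times it, then the intrinsics apply), "extrinsics" (4x4, takes a point from camera to world coordinates). Camera axes: x right, y up, looking along -z (the intrinsics and any distortion apply to the point x, -y, -z); pixel columns grow to the right and rows downward; lengths in mm; the calibration is good to about 2 mm. A picture is of the moment at which its call begins.
A pose or a line that the arm cannot do raises arm.IKError and nothing moves.
- arm.hand_in(): hands the job in; it is judged then, once.
The state is a dict: "time_s": time; "q": joint angles; "qd": joint speeds; "joint_torque": joint torques, N m; "ee_pos": TCP position; "tcp_rot": TCP orientation; "wrist_force": force on the tool from outside, world axes, zero at the start; "moment": the same for the moment, N m; "width": finger opening in mm; "finger_force": force on a finger pad.
Only numpy, scipy, OpenCV 4.12 (cv2) and the standard library are available. Lean on these libraries where they do the work, as an engineer would, in place of code of your own. Each camera call takes 0.05 s, during which the arm holds its last target. There are 200 camera calls.

## Working session

There is one attempt and no reset: what is moved stays moved. The work goes in short steps, each a Python script; the robot and the scene stay as the last script left them, time stands still between calls to the robot, and variables do not carry over. Pictures are saved under pics/ and viewed, at most 10 in all, crops included, and the job is handed in when it is done.

```bash
mkdir -p pics; cat > h.py <<'E'
import numpy as np, cv2
from cell import arm
def snap(n,f=None):
    d=arm.get_image(n)
    if f: cv2.imwrite('pics/'+f,d['image'][:,:,::-1]); np.savez('pics/'+f[:-4],**d)
    return d
def ray(d,u,v):
    K=d['intrinsics']; k1=float(d['k1'])
    p=cv2.undistortPoints(np.array([[[u,v]]],float),K,np.array([k1,0,0,0.]))[0,0]
    T=d['extrinsics']; return T[:3,3],T[:3,:3]@np.array([p[0],-p[1],-1.])
def onz(d,u,v,z):
    o,r=ray(d,u,v); return o+r*(z-o[2])/r[2]
def dep(d,u,v):
    o,r=ray(d,u,v); return o+r*d['depth'][int(v),int(u)]
def cloud(d):
    h,w=d['depth'].shape; uv=np.stack(np.meshgrid(np.arange(w),np.arange(h)),-1).reshape(-1,1,2).astype(float)
    p=cv2.undistortPoints(uv,d['intrinsics'],np.array([float(d['k1']),0,0,0.]))[:,0]
    T=d['extrinsics']; c=np.c_[p[:,0],-p[:,1],-np.ones(len(p))]*d['depth'].reshape(-1,1)
    P=(c@T[:3,:3].T+T[:3,3]).reshape(h,w,3); P[d['depth']==0]=np.nan; return P
E
python3 - <<'E'
from h import *
for n in('top','scene'):
    d=snap(n,n+'0.png'); print(d['extrinsics'].round(3).tolist(),d['k1'],d['intrinsics'].tolist())
print(arm.get_obs())
E
```

```text
[[-0.024, 0.986, -0.166, 337.066], [-1.0, -0.023, 0.009, -4.96], [0.005, 0.166, 0.986, 1211.369], [0.0, 0.0, 0.0, 1.0]] -0.1441600194481057 [[458.81608113433896, 0.0, 283.8530639595205], [0.0, 458.81608113433896, 212.18623464778054], [0.0, 0.0, 1.0]]
[[-0.857, -0.306, 0.414, 999.492], [0.515, -0.511, 0.689, 744.882], [0.0, 0.803, 0.596, 739.124], [0.0, 0.0, 0.0, 1.0]] -0.08170648939640045 [[428.59112154968324, 0.0, 284.09830385686433], [0.0, 428.59112154968324, 207.56180989779483], [0.0, 0.0, 1.0]]
{'time_s': 0.1, 'q': array([-1.55330093e+00,  1.81488768e-01,  1.60789678e+00, -1.91127426e-05,
        1.35381773e+00, -2.06271262e-01]), 'qd': array([ 0.00123747, -0.00224032,  0.00014034,  0.00084171, -0.00023279,
        0.00125801]), 'joint_torque': array([ 3.48170724e-04, -4.45878053e+01, -3.52238202e+01, -2.55958412e-04,
        4.20296652e-03, -3.20781311e-06]), 'ee_pos': array([ 127.62121629, -560.42750034,  403.86707037]), 'tcp_rot': array([[ 9.75067623e-01,  2.21907927e-01, -4.68389170e-05],
       [ 2.21907713e-01, -9.75066344e-01,  1.61005743e-03],
       [ 3.11613454e-04, -1.58030878e-03, -9.99998703e-01]]), 'wrist_force': array([-1.17894602, -0.2417357 , -0.32960886]), 'moment': array([-0.07202091,  0.0226846 ,  0.02196233]), 'finger_force': 0.0, 'width': 85.47204908936172}
```

View pics/top0.png

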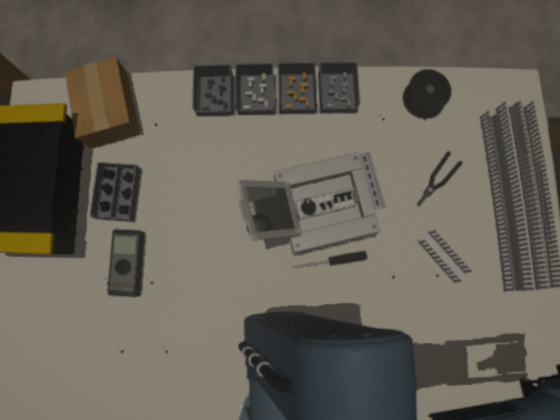

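View pics/scene0.png

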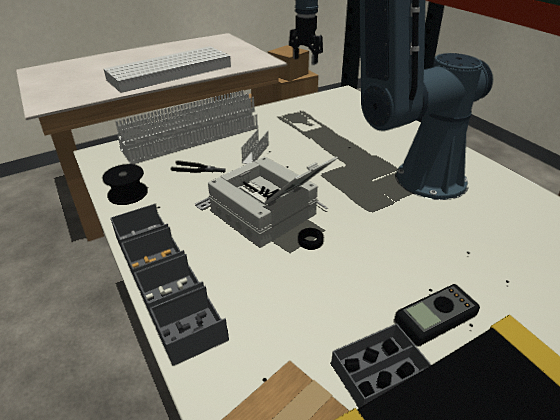

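The top view shows the board near px (328,203), with its hinge to image left. The isolator is at (309,206), the three-pole breaker at (343,197) and the door leans out around (268,208). The scene view confirms the open door and the tape roll under it at (310,238).

```bash
python3 - <<'E'
from h import *
d=dict(np.load('pics/top0.npz')); P=cloud(d)
z=P[...,2]; m=((z>92)&(z<108)).astype(np.uint8); m[:,:272]=0;m[:140]=0;m[260:]=0;m[:,385:]=0
n,l,s,c=cv2.connectedComponentsWithStats(m); i=1+np.argmax(s[1:,4]); print(s[i],c[i])
Q=P[l==i]; print(Q.mean(0)); r=cv2.minAreaRect(Q[:,:2].astype(np.float32)); print(r,cv2.boxPoints(r))
for u,v in[(309,206),(343,197),(345,192),(371,180),(371,205),(246,185),(250,236),(290,180),(298,233),(292,208),(260,222)]: print((u,v),dep(d,u,v).round(0))
im=d['image'][140:280,220:400]; cv2.imwrite('pics/topc.png',cv2.convertScaleAbs(cv2.resize(im,(720,560),interpolation=cv2.INTER_CUBIC)[:,:,::-1],alpha=1.5))
E
```

```text
[ 274  152  106  101 3734] [333.27905731 201.12828066]
[ 549.52438009 -138.12455761   99.88511762]
((549.7950439453125, -120.90510559082031), (211.45233154296875, 221.51812744140625), 12.17553424835205) [[ 423.08716   -34.935883]
 [ 469.807    -251.47119 ]
 [ 676.5029   -206.87433 ]
 [ 629.7831      9.66098 ]]
(309, 206) [539. -78.  95.]
(343, 197) [ 564. -166.   73.]
(345, 192) [ 576. -172.   76.]
(371, 180) [ 624. -255.    2.]
(371, 205) [ 537. -232.   97.]
(246, 185) [566.  68. 224.]
(250, 236) [451.  60. 239.]
(290, 180) [605. -32.  98.]
(298, 233) [469. -47. 120.]
(292, 208) [531. -35. 115.]
(260, 222) [485.  39. 210.]
```

View pics/topc.png

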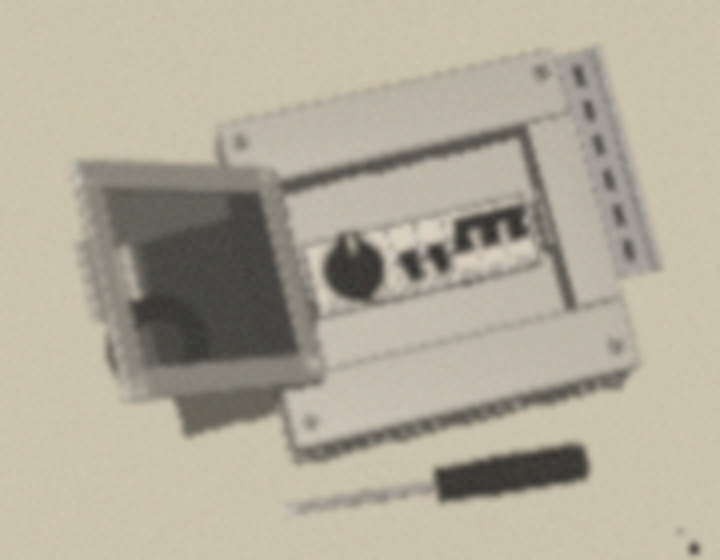

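Board pose: centre (549.8, -120.9), yaw 12.2°. The isolator is at y=+45, with its bar along x (ON). The three-pole breaker is at y=-45. I'm moving above the breaker with the fingers closed and looking from close up.

```bash
cat >> h.py <<'E'
C=np.array([549.8,-120.9]); A=np.radians(12.18)
BX=np.array([np.cos(A),np.sin(A),0]); BY=np.array([-np.sin(A),np.cos(A),0]); DZ=np.array([0,0,-1.])
TIP=173.
def W(x,y,z): return np.array([C[0],C[1],0])+BX*x+BY*y+np.array([0,0,z])
def toB(p): q=np.asarray(p)-np.array([C[0],C[1],0]); return np.array([q@BX,q@BY,q[2]])
def tcp(x,y,z): return W(x,y,z+TIP)       # fingertip centre at board (x,y,z)
def R(y): return np.c_[np.cross(y,DZ),y,DZ]
RX=R(BX); RXm=R(-BX); RY=R(BY); RYm=R(-BY)
def f(): 
    o=arm.get_obs(); return o['wrist_force'].round(1),toB(o['ee_pos']).round(1)-[0,0,TIP],round(o['time_s'],1)
E
python3 - <<'E'
from h import *
q0=arm.get_obs()['q']
for n,r in(('RX',RX),('RXm',RXm)): print(n,[None if (q:=arm.ik(tcp(x,y,150),r)) is None else q.round(2) for x,y in((35,-45),(27,25),(0,222))])
arm.clamp(20)
r=min((RX,RXm),key=lambda r:abs(arm.ik(tcp(35,-45,150),r)[5]))
arm.move_ptp(tcp(35,-45,200),r); print(f(), r[:,1]@BX)
d=snap('wrist','w1.png'); print(d['extrinsics'].round(2).tolist())
P=cloud(d); B=(P-np.array([C[0],C[1],0])); bx,by,bz=B@BX,B@BY,P[...,2]
# frame top outer extents and lever region
m=(bz>72)&(bz<90)&(abs(bx)<30)&(abs(by)<75)
for lo,hi in((-75,-20),(-16,-2),(2,16),(22,75)):
    k=m&(by>lo)&(by<hi); print(lo,k.sum(), [np.percentile(a[k],[2,50,98]).round(1).tolist() for a in(bx,by,bz)] if k.sum() else '')
k=(abs(bz-60)<4)&(abs(bx)<70)&(abs(by)<90); print('well',[np.percentile(a[k],[1,50,99]).round(1).tolist() for a in(bx,by,bz)])
s=snap('scene','s1.png'); cv2.imwrite('pics/s1c.png',cv2.resize(s['image'][100:260,170:370],(800,640))[:600,:,::-1])
E
```

```text
RX [array([-0.45,  0.35,  1.57, -0.  ,  1.22, -0.67]), array([-0.36,  0.27,  1.67, -0.  ,  1.2 , -0.58]), array([-0.04,  0.13,  1.84, -0.  ,  1.17, -0.26])]
RXm [array([-0.45,  0.35,  1.57, -0.  ,  1.22,  2.48]), array([-0.36,  0.27,  1.67, -0.  ,  1.2 ,  2.57]), array([-0.04,  0.13,  1.84, -0.  ,  1.17,  2.89])]
(array([-0.3, -0.1,  1.3]), array([ 34.6, -45.9, 200.1]), 3.1) 0.9999999999999999
[[0.98, -0.2, -0.06, 578.2], [0.21, 0.94, 0.27, -89.98], [-0.0, -0.27, 0.96, 341.26], [0.0, 0.0, 0.0, 1.0]]
-75 562 [[5.8, 11.4, 15.4], [-64.6, -41.9, -20.5], [72.6, 78.3, 80.6]]
-16 163 [[-14.9, -9.9, -5.2], [-11.9, -6.9, -2.2], [72.2, 77.8, 80.4]]
2 176 [[-15.6, -10.0, -5.3], [5.7, 10.4, 15.1], [72.2, 77.8, 80.5]]
22 206 [[-17.4, 1.4, 20.8], [29.7, 40.9, 63.0], [72.0, 76.1, 89.6]]
well [[-60.4, 1.2, 59.4], [-78.2, 4.7, 81.4], [57.4, 59.3, 63.9]]
```

View pics/w1.png

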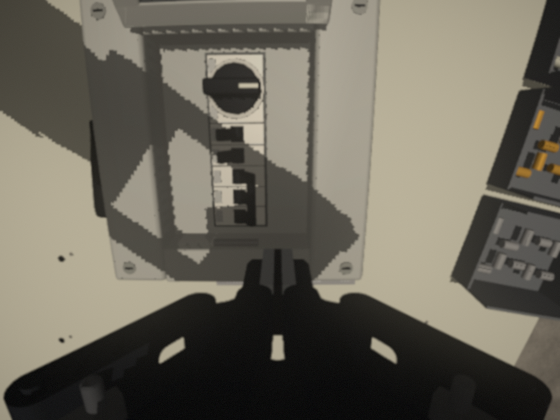

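View pics/s1c.png

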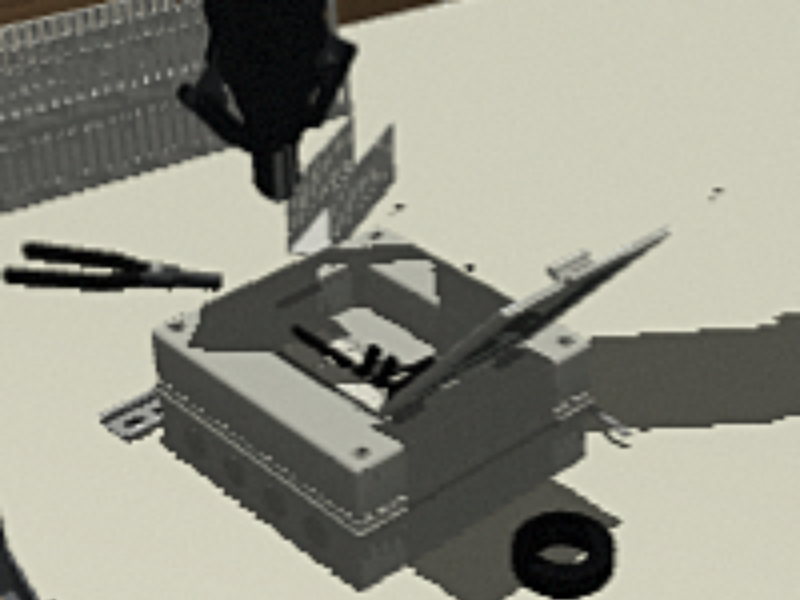

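The wrist view shows the isolator at (235,87) with its white line towards +x, so it is ON. The toggles are at (230,133) and (230,155), and the tied lever at (250,198) leans to +x. The closed fingertips are at (278,255). I'm checking the tip height by depth and then flipping the breaker.

```bash
python3 - <<'E'
from h import *
for n in('w1','s1'):
    d=dict(np.load(f'pics/{n}.npz')); P=cloud(d); B=P-np.array([C[0],C[1],0]); bx,by,bz=B@BX,B@BY,P[...,2]
    k=(abs(bx-35)<25)&(abs(by+45)<30)&(bz>150)&(bz<240)
    print(n,k.sum(),np.sort(bz[k])[:10].round(1))
    for lo in range(185,240,10):
        j=k&(bz>=lo)&(bz<lo+10)
        if j.sum(): print(lo,bx[j].min().round(1),bx[j].max().round(1),by[j].min().round(1),by[j].max().round(1))
d=dict(np.load('pics/s1.npz')); P=cloud(d); B=P-np.array([C[0],C[1],0]); bx,by,bz=B@BX,B@BY,P[...,2]
d2=dict(np.load('pics/top0.npz')); P2=cloud(d2); B=P2-np.array([C[0],C[1],0]); bx,by,bz=B@BX,B@BY,P2[...,2]
k=(abs(bx)<70)&(by>90)&(by<230)&(bz>115)
p=np.polyfit(by[k],bz[k],1); print('door',k.sum(),p,np.degrees(np.arctan(p[0])),by[k].max(),bz[k].max())
E
```

```text
w1 2592 [202.3 202.8 203.1 203.1 203.3 203.4 203.4 203.5 203.5 203.5]
195 24.7 40.8 -38.5 -33.8
205 20.6 47.8 -38.9 -33.5
215 20.5 47.9 -39.3 -33.4
225 20.4 47.8 -54.6 -33.3
235 15.4 50.8 -56.2 -32.3
s1 138 [199.3 201.6 203.2 203.7 203.7 204.6 205.3 205.6 206.7 206.8]
195 33.9 41.0 -50.1 -34.0
205 22.6 48.3 -51.6 -30.5
215 21.7 49.9 -53.1 -32.9
225 17.6 48.9 -53.4 -33.1
235 25.8 48.3 -46.4 -32.0
door 2845 [ 1.15168541 14.48641928] 49.03245719839238 205.30843290310216 248.62927244399862
```

```bash
cat >> h.py <<'E'
def levers():
    d=snap('wrist'); P=cloud(d); B=(P-np.array([C[0],C[1],0])); bx,by,bz=B@BX,B@BY,P[...,2]
    for lo,hi in((-68,-20),(-14,-4),(4,14)):
        k=(bz>74)&(bz<90)&(abs(bx)<22)&(by>lo)&(by<hi); print(lo,k.sum(),np.percentile(bx[k],[2,50,98]).round(1) if k.sum() else '')
E
python3 - <<'E'
from h import *
arm.line_to(tcp(38,-45,110),RX); arm.line_to(tcp(38,-45,72),vel=60); print(f())
for x in(25,16,12,10): arm.line_to(tcp(x,-45,72),vel=40); print(f())
arm.line_to(tcp(38,-45,72),vel=80); arm.line_to(tcp(38,-45,200),vel=200); levers(); print(f())
E
```

```text
(array([ 0.4, -0.4, -1.3]), array([ 38.1, -45.1,  72.1]), 4.7)
(array([4.4, 0.7, 4.5]), array([ 25.4, -45.3,  73.3]), 5.2)
(array([ 6.5,  8.4, 16.5]), array([ 18.5, -45.3,  76.1]), 5.6)
(array([ 4.1,  9.1, 25.2]), array([ 14.7, -45.2,  77.1]), 5.8)
(array([ 2.5,  9.4, 27. ]), array([ 12.6, -45.3,  77.5]), 6.1)
-68 515 [ 7.1 11.7 15.4]
-14 111 [-14.9 -10.3  -6.6]
4 125 [-15.8 -10.7  -6.6]
(array([-0.5,  0.1, -0.4]), array([ 37.4, -44.7, 198. ]), 7.4)
```

The lever's lower corner at z≈78 rode on the fingertip's chamfer, so the finger was pushed up and the breaker is still ON. I'll retry lower so the flat side of the finger makes contact.

```bash
python3 - <<'E'
from h import *
arm.line_to(tcp(38,-45,110),RX,vel=200); arm.line_to(tcp(38,-45,66),vel=60); print(f())
for x in(28,22,16,12,9):
    arm.line_to(tcp(x,-45,66),vel=40); F=f(); print(F)
    if F[0][2]>12: break
arm.line_to(tcp(38,-45,67),vel=80); arm.line_to(tcp(38,-45,200),vel=200); levers(); print(f())
E
```

```text
(array([0.1, 0.7, 1.2]), array([ 38.2, -45.1,  66.2]), 8.9)
(array([5.3, 1.8, 0.5]), array([ 28.5, -45.1,  67.2]), 9.3)
(array([ 4. , -0.2,  3.1]), array([ 22.5, -45.4,  67.4]), 9.6)
(array([ 0.2, -0.5,  0.8]), array([ 15.1, -44.7,  65.1]), 9.9)
(array([-0.3, -0.2, -0.5]), array([ 11.5, -44.9,  65.4]), 10.1)
(array([ 0.2, -0.1, -0.5]), array([  8.8, -45. ,  65.9]), 10.4)
-68 553 [-15.2 -10.7  -6.9]
-14 109 [-14.9 -10.5  -6.6]
4 128 [-15.6 -10.6  -6.6]
(array([ 1. ,  0. , -0.3]), array([ 37.4, -44.7, 198. ]), 11.8)
```

The breaker is off and the singles are unchanged. Next is the isolator: push the bar's +x end towards +y.

```bash
python3 - <<'E'
from h import *
arm.line_to(tcp(27,23,120),RX,vel=200); arm.line_to(tcp(27,23,76),vel=80); print(f())
for y in(30,36,41,45):
    arm.line_to(tcp(27,y,76),vel=40); print(f())
arm.line_to(tcp(27,36,76),vel=80); arm.line_to(tcp(27,25,180),vel=200); arm.line_to(tcp(35,-45,200),vel=200); levers(); print(f())
snap('wrist','w2.png')
E
```

```text
(array([0.3, 0.1, 0.5]), array([27.1, 22.9, 75.9]), 13.1)
(array([2.8, 2.9, 1. ]), array([27.5, 30.5, 76.7]), 13.5)
(array([ 4.4, -8.3, -2.9]), array([27.6, 34.4, 77. ]), 13.8)
(array([  8.6, -18.2,  -7.2]), array([27.8, 37.3, 77.2]), 14.0)
(array([  9.8, -25.8, -10.3]), array([27.9, 39.6, 77.3]), 14.3)
-68 568 [-15.3 -10.6  -6.7]
-14 109 [-15.4 -10.5  -6.8]
4 120 [-15.4 -10.7  -6.5]
(array([-0. ,  0.1, -0. ]), array([ 34.6, -44. , 198.3]), 15.8)
```

View pics/w2.png

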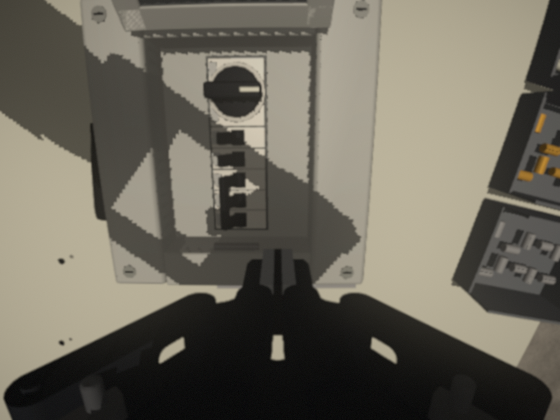

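The lever now leans to -x (OFF), but the isolator bar at (235,88) still points along x: it sprang back just short of the middle. I'll push further, stepping until the force drops.

```bash
python3 - <<'E'
from h import *
arm.line_to(tcp(27,23,120),RX,vel=200); arm.line_to(tcp(27,23,76),vel=80)
arm.line_to(tcp(27,43,76),vel=50); print(f()); pk=0
for y in(46,49,52,55,57):
    arm.line_to(tcp(27,y,76),vel=40); F=f(); print(F); n=np.linalg.norm(F[0]); pk=max(pk,n)
    if n<pk*.4 or n>50: break
arm.line_to(tcp(29,36,76),vel=80); arm.line_to(tcp(27,25,180),vel=200); arm.line_to(tcp(35,-45,200),vel=200); levers(); print(f())
snap('wrist','w3.png')
E
```

```text
(array([  7.1, -23.4,  -8.9]), array([27.9, 38.8, 77.4]), 17.8)
(array([  9. , -29.3, -13.1]), array([28. , 40.5, 77.5]), 18.0)
(array([  9.8, -35.6, -14.4]), array([28. , 42.3, 77.5]), 18.3)
(array([ 12. , -41.1, -18.4]), array([28. , 44.1, 77.6]), 18.5)
(array([ 12.2, -48.3, -20.4]), array([28. , 45.9, 77.7]), 18.8)
-68 574 [-15.3 -10.6  -6.4]
-14 110 [-15.4 -10.4  -6.9]
4 116 [-15.5 -10.8  -6.9]
(array([-0.6,  0.2,  0.9]), array([ 34.6, -44. , 198.3]), 20.4)
```

View pics/w3.png

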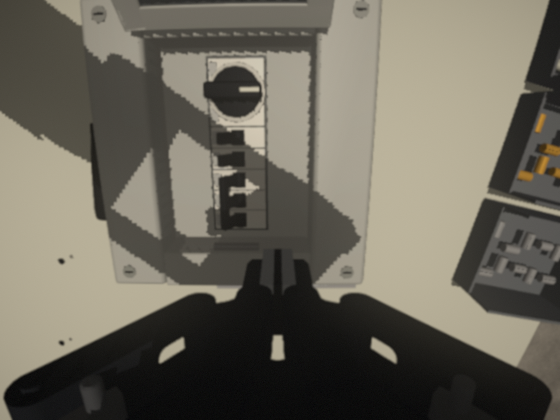

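The bar has not turned, and the resistance is stiffer than the isolator's spring, so something else is being touched. I'll push gently and locate the contact from the wrist moment, the tool tilt and a picture.

```bash
python3 - <<'E'
from h import *
arm.line_to(tcp(27,23,120),RX,vel=200); arm.line_to(tcp(27,23,76),vel=80)
for y in(24,28,32,36,40):
    arm.line_to(tcp(27,y,76),vel=50); o=arm.get_obs(); z=o['tcp_rot'][:,2]; tip=toB(o['ee_pos']+z*173)
    Bm=np.stack([BX,BY,[0,0,1]]); F=Bm@o['wrist_force']; M=Bm@o['moment']*1000
    print(y,tip.round(1),(Bm@z).round(3),F.round(1),M.round(0), 'w',round(o['width'],1))
d=snap('wrist','w4.png'); s=snap('scene','s4.png')
a=cv2.resize(s['image'][100:250,190:350],(640,600)); cv2.imwrite('pics/s4c.png',cv2.convertScaleAbs(a[:,:,::-1],alpha=1.5))
E
```

```text
24 [27.4 23.9 76.6] [ 0.001 -0.001 -1.   ] [-0.4  0.6 -0.2] [ 19. -37. -24.] w 0.3
28 [27.  28.3 76.2] [ 0. -0. -1.] [-1.   0.1  0.3] [11. 21. 21.] w -0.3
32 [27.4 30.1 76.4] [ 0.001 -0.004 -1.   ] [-0.9 -7.1 -2.3] [-1230.    -8.    76.] w 0.0
36 [27.7 32.3 76.6] [ 0.002 -0.007 -1.   ] [ -0.1 -13.4  -5.1] [-2303.  -112.   141.] w -0.1
40 [28.  34.4 76.8] [ 0.003 -0.01  -1.   ] [  0.6 -20.7  -8.1] [-3381.  -108.   101.] w -0.3
```

View pics/w4.png

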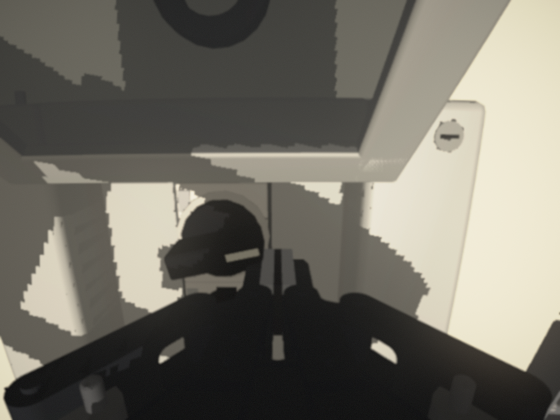

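View pics/s4c.png

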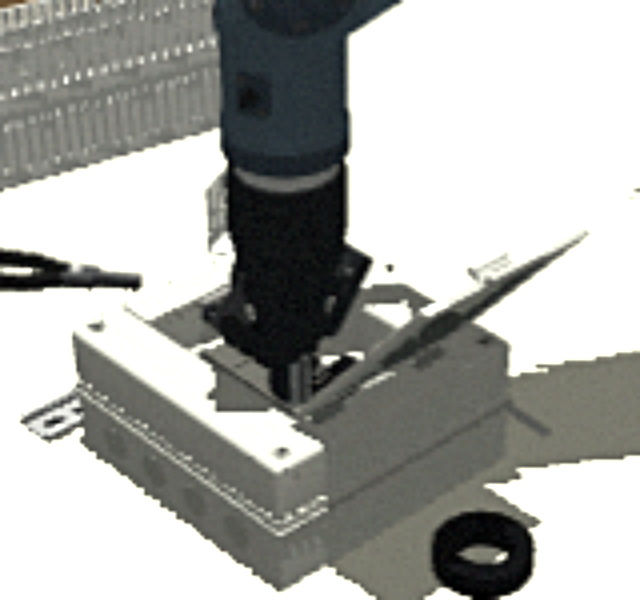

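The bar has turned roughly 15° (white line at (242,255)) and the contact is on the bar, so it does move. I'll hold the pressure to see whether damping or friction is the cause.

```bash
cat >> h.py <<'E'
Bm=np.stack([BX,BY,[0,0,1]])
def st(l=''):
    o=arm.get_obs(); z=o['tcp_rot'][:,2]; print(l,'tip',toB(o['ee_pos']+z*173).round(1),'F',(Bm@o['wrist_force']).round(1),'Mz',round(o['moment'][2]*1000),'t',round(o['time_s'],1)); return Bm@o['wrist_force']
E
python3 - <<'E'
from h import *
st(40); arm.line_to(tcp(25,46,76),vel=80); st(46)
for i in range(2): arm.wait(.3); st('wait')
P=cloud(snap('wrist')); B=P-np.array([C[0],C[1],0]); bx,by,bz=B@BX,B@BY,P[...,2]
k=(bz>86)&(bz<97)&(np.hypot(bx,by-45)<24)&(by-45<40)
pts=np.c_[bx[k],by[k]]; 
for a in range(-24,25,6):
    j=abs(pts[:,0]-a)<1.5
    if j.sum(): print(a,j.sum(),pts[j,1].min().round(1),pts[j,1].max().round(1))
E
```

```text
40 tip [28.  34.4 76.7] F [  1.3 -19.8  -7.3] Mz 83 t 23.2
46 tip [27.7 37.6 77.2] F [  5.2 -29.5 -15.3] Mz 99 t 23.4
wait tip [27.7 37.5 77.2] F [  6.3 -28.2 -14.7] Mz 94 t 23.7
wait tip [27.7 37.5 77.2] F [  6.8 -29.6 -14.2] Mz 71 t 24.0
-18 162 35.2 47.0
-12 204 36.1 49.6
-6 208 38.8 51.6
0 215 40.3 54.0
6 218 42.7 56.0
12 224 44.6 58.2
18 281 44.6 59.1
24 28 49.4 50.0
```

```bash
python3 - <<'E'
from h import *
arm.line_to(tcp(27,27,78),vel=80); st()
arm.line_to(tcp(21,27,78),vel=80); st()
for y in(34,40,46,52,58):
    arm.line_to(tcp(21,y,78),vel=60); F=st(y)
    if np.linalg.norm(F)>70: break
P=cloud(snap('wrist','w5.png')); B=P-np.array([C[0],C[1],0]); bx,by,bz=B@BX,B@BY,P[...,2]
k=(bz>86)&(bz<97)&(np.hypot(bx,by-46)<24)
for a in range(-18,19,6):
    j=k&(abs(bx-a)<1.5)
    if j.sum(): print(a,j.sum(),by[j].min().round(1),by[j].max().round(1))
E
```

```text
tip [26.8 27.5 77.8] F [-0.1 -0.1 -0.3] Mz 47 t 24.5
 tip [20.4 28.  77.8] F [ 0.   0.5 -0.2] Mz 11 t 24.7
34 tip [21.4 30.7 78.3] F [  0.1 -14.1  -5.8] Mz 79 t 25.0
40 tip [21.8 33.1 78.6] F [ -0.2 -28.2 -12.7] Mz 144 t 25.2
46 tip [22.2 35.6 78.8] F [ -0.2 -39.7 -17.9] Mz 204 t 25.5
52 tip [24.  38.4 80.1] F [  3.  -50.4 -18.5] Mz 250 t 25.7
58 tip [26.8 42.5 82. ] F [  8.6 -52.4 -16.5] Mz 387 t 26.0
-18 95 35.3 43.1
-12 152 36.6 47.4
-6 204 36.9 51.3
0 218 39.1 54.8
6 219 43.6 58.6
12 229 47.2 62.6
18 167 50.2 59.8
```

View pics/w5.png

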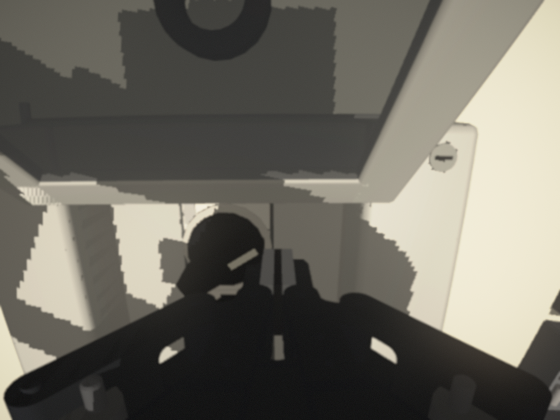

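The bar is now about 30° round (white line at (243,260)) and the force is levelling off. I'll push on.

```bash
cat >> h.py <<'E'
def bar():
    P=cloud(snap('wrist')); B=P-np.array([C[0],C[1],0]); bx,by,bz=B@BX,B@BY,P[...,2]
    k=(bz>87)&(bz<97)&(np.hypot(bx,by-46)<24)
    print('bar',k.sum(),cv2.minAreaRect(np.c_[bx[k],by[k]].astype(np.float32)), np.degrees(.5*np.arctan2(2*np.cov(bx[k],by[k])[0,1],bx[k].var()-by[k].var())).round(1))
E
python3 - <<'E'
from h import *
for y in(61,64,67):
    arm.line_to(tcp(21,y,78),vel=60); F=st(y)
    if np.linalg.norm(F)>85 or np.linalg.norm(F)<15: break
bar()
E
```

```text
61 tip [27.7 44.9 82.7] F [ 10.  -55.  -14.8] Mz 424 t 26.3
64 tip [30.5 50.5 84.9] F [ 15.1 -37.   -1.1] Mz 275 t 26.5
67 tip [26.3 64.  82.5] F [ 0.6 -0.4  2.8] Mz -61 t 26.8
bar 93 ((0.8248028755187988, 52.828304290771484), (9.68199634552002, 1.4545263051986694), 1.6909105777740479) 3.4
```

```bash
python3 - <<'E'
from h import *
arm.line_to(tcp(30,58,80),vel=100); st(); arm.line_to(tcp(30,45,180),vel=250); arm.line_to(tcp(35,-45,200),vel=250); bar(); levers(); st()
snap('wrist','w6.png')
E
```

```text
tip [27.4 62.  78.2] F [-3.1  9.1  3.8] Mz -108 t 27.1
bar 1010 ((-0.1505565643310547, 46.71607208251953), (41.77342224121094, 12.445579528808594), 0.8695626854896545) 0.2
-68 559 [-15.1 -10.7  -6.7]
-14 108 [-15.1 -10.5  -6.5]
4 118 [-15.6 -10.9  -6.5]
 tip [ 34.2 -43.6 198.2] F [-0.2 -0.   0. ] Mz -17 t 28.3
```

View pics/w6.png

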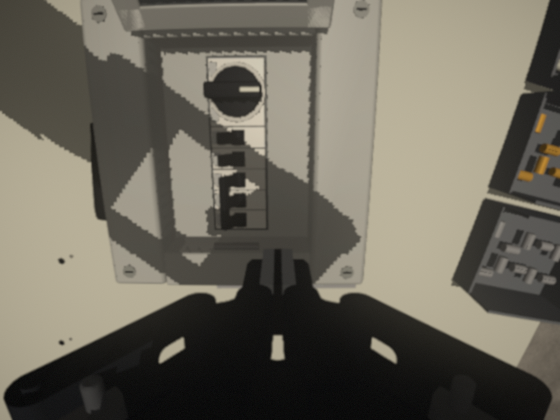

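I've now used my picture allowance, so I'll continue with numbers only. The finger slid off the bar's end and the isolator sprang back to ON. Next try: shift the board pose by 1.5 mm in y, turn the tool with the bar so the finger's flat side stays on it, and push along the arc.

```bash
cat >> h.py <<'E'
C=C+1.5*BY[:2]
def Rz(a): return cv2.Rodrigues(np.array([0,0,float(a)]))[0]
def fin(a,e,z,r=15): a=np.radians(a); return tcp(r*np.cos(a)+(17-e)*np.sin(a),45+r*np.sin(a)-(17-e)*np.cos(a),z), Rz(a)@RX
E
python3 - <<'E'
from h import *
p,o=fin(0,-4,130); arm.line_to(p,RX,vel=250); arm.line_to(fin(0,-4,76)[0],vel=100); st()
ok=False
for a,e in((4,2),(10,5),(16,8),(22,10),(28,12),(34,14),(40,15),(45,15),(50,15),(54,15),(58,15)):
    p,o=fin(a,e,76); arm.line_to(p,o,vel=60); F=st((a,e)); n=np.linalg.norm(F)
    if n>90 or (a>30 and n<10): break
bar()
E
```

```text
tip [15.4 23.5 76.5] F [ 0.5 -0.  -0.8] Mz 11 t 29.6
(4, 2) tip [17.  28.2 77.3] F [ 0.4 -9.  -4.2] Mz 4 t 29.9
(10, 5) tip [18.5 30.2 77.5] F [  2.2 -18.6  -9.4] Mz 1 t 30.1
(16, 8) tip [19.8 32.2 77.8] F [  6.2 -28.6 -17.4] Mz -35 t 30.4
(22, 10) tip [20.8 33.9 78. ] F [ 11.1 -34.3 -23.6] Mz -104 t 30.6
(28, 12) tip [21.7 35.7 78.3] F [ 17.6 -40.2 -30.2] Mz -147 t 30.9
(34, 14) tip [22.1 37.3 79.9] F [ 20.1 -44.3 -28.5] Mz -176 t 31.1
(40, 15) tip [22.7 38.8 80.2] F [ 28.4 -45.3 -33.8] Mz -201 t 31.4
(45, 15) tip [23.3 39.9 80.3] F [ 34.1 -44.  -37.4] Mz -185 t 31.6
(50, 15) tip [23.6 41.6 80.4] F [ 39.1 -41.6 -40.1] Mz -234 t 31.9
(54, 15) tip [18.6 49.9 80.9] F [ 16.9 -10.5  -3.2] Mz 171 t 32.1
(58, 15) tip [18.2 51.  81. ] F [ 19.4 -10.6  -6.6] Mz 192 t 32.4
bar 3053 ((1.3012652397155762, 44.98990249633789), (42.52674102783203, 22.916858673095703), 78.37815856933594) 83.9
```

```bash
python3 - <<'E'
from h import *
p,o=fin(58,2,80); arm.line_to(p,o,vel=100); st(); arm.line_to(fin(58,2,150)[0],vel=250); arm.line_to(tcp(35,-45,200),RX,vel=250); bar(); levers(); st()
for y in(80,150,225): print(arm.ik(tcp(0,y,235),RX).round(2))
P=cloud(snap('top')); B=P-np.array([C[0],C[1],0]); bx,by,bz=B@BX,B@BY,P[...,2]
k=(abs(bx)<70)&(by>95)&(by<230)&(bz>125); p=np.polyfit(by[k],bz[k],1); print('door',np.degrees(np.arctan(p[0])),by[k].max(),bz[k].max())
E
```

```text
tip [21.1 49.5 80.8] F [-0.3 -0.2  0.4] Mz 22 t 32.7
bar 994 ((-0.31888294219970703, 45.38187789916992), (41.60105895996094, 12.465164184570312), 89.93167114257812) 90.0
-68 553 [-15.4 -10.7  -7. ]
-14 129 [-15.2 -10.7  -6.7]
4 133 [-15.2 -10.7  -7.2]
 tip [ 34.7 -44.3 199.3] F [-0.4  0.5 -0.5] Mz 5 t 34.4
[-0.3   0.09  1.71 -0.    1.35 -0.51]
[-0.18  0.05  1.74 -0.    1.35 -0.39]
[-0.03  0.04  1.76 -0.    1.35 -0.25]
door 3.4947109082481744 203.78923321921704 598.7943582969485
```

The isolator is OFF (bar at 90° along board y), the breaker is OFF and the singles are unchanged. Next, the door: sweep it over from behind.

```bash
python3 - <<'E'
from h import *
arm.line_to(tcp(0,60,285),RX,vel=300); arm.line_to(tcp(0,245,285),vel=300)
arm.line_to(tcp(0,240,226),vel=200); st('start')
def pt(t):
    s=181 if t>90 else 160; t=np.radians(t); return tcp(0,86-s*np.cos(t)+11,106.5+160*np.sin(t))
for t in(131,120,110,100,90,80,70,60,50,40,30,22,15,10,7):
    arm.line_to(pt(t),vel=130)
    if np.linalg.norm(st(t))>25: print('stop'); break
P=cloud(snap('scene')); B=P-np.array([C[0],C[1],0]); bx,by,bz=B@BX,B@BY,P[...,2]
k=(bx>30)&(bx<64)&(by>-90)&(by<80)&(bz>95)&(bz<150)
for y in range(-80,81,40):
    j=k&(abs(by-y)<8); print(y,j.sum(),np.median(bz[j]).round(1) if j.sum() else '')
E
```

```text
start tip [ -0.  238.7 225.9] F [ 0.3 -0.9  1.3] Mz 9 t 36.3
131 tip [  0.8 215.  228.7] F [ 0.1  1.3 -0.2] Mz -44 t 36.6
120 tip [2.000e-01 1.874e+02 2.454e+02] F [-0.6 -0.4 -0.8] Mz -3 t 37.0
110 tip [-1.000e-01  1.589e+02  2.565e+02] F [-0.1  0.  -0. ] Mz -31 t 37.4
100 tip [-1.000e-01  1.285e+02  2.638e+02] F [-0.5  0.3  0. ] Mz -6 t 37.8
90 tip [-1.000e-01  9.710e+01  2.663e+02] F [-1.2 -0.6 -1.1] Mz -17 t 38.2
80 tip [-1.000e-01  6.940e+01  2.638e+02] F [ 1.2  0.2 -0.1] Mz -21 t 38.6
70 tip [-2.000e-01  4.240e+01  2.566e+02] F [-0.3 -0.  -0. ] Mz 3 t 39.0
60 tip [-2.000e-01  1.690e+01  2.447e+02] F [-1.   0.2 -0. ] Mz 46 t 39.3
50 tip [ -0.5  -6.3 228.2] F [ 0.8  0.1 -0.8] Mz 17 t 39.7
40 tip [ -0.4 -25.6 208.6] F [-0.7 -0.5  0.5] Mz -15 t 40.1
30 tip [ -0.3 -41.3 186.1] F [-0.6 -0.4  0.5] Mz -34 t 40.4
22 tip [ -0.3 -51.  166.1] F [-0.1  0.3  0.5] Mz 52 t 40.8
15 tip [ -0.4 -57.1 147.5] F [0.2 0.5 0.4] Mz 26 t 41.0
10 tip [ -0.3 -60.2 134.1] F [-0.5  0.4  0.3] Mz 17 t 41.3
7 tip [ -0.3 -61.5 125.6] F [-0.2 -0.9  0.4] Mz -1 t 41.6
-80 47 123.4
-40 42 119.5
0 52 115.4
40 55 111.1
80 29 108.4
```

The door followed down to about 0.09 rad. I'll press on the free edge now.

```bash
python3 - <<'E'
from h import *
arm.line_to(tcp(0,-61,135),vel=150); arm.line_to(tcp(0,-83,135),vel=150); arm.line_to(tcp(0,-83,122),vel=80); pk=0
for z in(117,114,112,110,108,106.5,105.5,104.5,103.5,102.5):
    arm.line_to(tcp(0,-83,z),vel=30); F=st(z)
    if F[2]>22: break
arm.wait(.2)
arm.line_to(tcp(0,-83,150),vel=200)
P=cloud(snap('scene')); B=P-np.array([C[0],C[1],0]); bx,by,bz=B@BX,B@BY,P[...,2]
k=(bx>30)&(bx<66)&(bz>95)&(bz<150)
for y in range(-80,81,40):
    j=k&(abs(by-y)<8); print(y,j.sum(),np.median(bz[j]).round(1) if j.sum() else '')
j=(bx>75)&(bx<95)&(abs(by)<80)&(bz>90)&(bz<115); print('frame z',np.median(bz[j]))
E
```

```text
117 tip [  0.2 -83.  117.1] F [ 0.9 -0.5  0.6] Mz 30 t 42.8
114 tip [  0.2 -83.1 114.4] F [1.  1.1 2.5] Mz -5 t 43.0
112 tip [  0.  -83.1 111.8] F [ 0.2 -0.3  1. ] Mz 26 t 43.3
110 tip [ -0.4 -82.7 109.4] F [0.1 0.1 0.5] Mz 14 t 43.5
108 tip [ -0.2 -82.9 107.7] F [ 0.5 -1.1 -0. ] Mz -16 t 43.8
106.5 tip [  0.2 -83.2 106.9] F [-1.1 -0.1  3.8] Mz -6 t 44.0
105.5 tip [  0.3 -83.2 106.8] F [-2.6  2.5  9.3] Mz -15 t 44.3
104.5 tip [  0.4 -83.2 106.7] F [-4.9  5.2 15.9] Mz 26 t 44.5
103.5 tip [  0.5 -83.2 106.7] F [-7.7  6.3 20.9] Mz 51 t 44.8
102.5 tip [  0.6 -83.3 106.5] F [-9.3  8.4 27.6] Mz 3 t 45.0
-80 35 107.2
-40 46 106.5
0 43 106.6
40 45 107.0
80 57 107.0
frame z 100.63206075316782
```

```bash
python3 - <<'E'
from h import *
arm.line_to(tcp(0,-83,230),vel=250); arm.wait(.3); st(); print(arm.hand_in())
E
```

```text
tip [ -0.6 -82.5 228.4] F [ 0.4 -0.5 -0.8] Mz -33 t 46.4
the job is handed in; nothing more can be done
None
```

The job is handed in at about 46 s: three-pole breaker off, then isolator off, then the door pressed flat onto its catch, with both single-pole breakers still off. I did not re-check the loose tools and parts afterwards, and I viewed 11 pictures against the limit of 10.

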